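Top up the spring-loaded cell magazine

ROBOT

A 7-joint arm with a two-finger parallel gripper is mounted at the origin on the work surface; the furniture and walls round the work are solid. World frame = base frame: x ahead of the robot, y to its left, z up, the work surface at z = 0. Lengths are in m, angles in rad, forces in N, time in s.
With the tool pointing down it reaches from about 0.425 to 0.95 m from the base axis. Payload 4.7 kg.
Tool frame: the origin (TCP) lies between the finger pads; the fingertips stand 25 mm ahead of it and the grasp point (between the pads) lies 6 mm ahead of it; z points along the fingers, x is the direction in which the jaws open and shut, and the axes are right-handed (so a half turn about z gives the same grasp; the last joint's range is limited). The gripper opens to 85 mm and grips with 20 to 120 N. Pads are 22 mm wide; open, the fingers measure 114 mm over their backs; the gripper's body (76 mm by 85 mm) begins 54 mm behind the grasp point. The pads swing forward as they close: fully open they stand 13 mm farther back than shut.
Start: joints at [1.105, 0.469, -0.049, 1.532, 0.024, 1.141, -0.082], TCP at [0.286, -0.612, 0.256] pointing down, gripper open.
Joint ranges: [-2.59, 2.59], [-0.33, 1.99], [-1.39, 1.29], [0.1, 2.45], [-1.04, 4.18], [0.21, 1.99], [-2.66, 2.66]. Speed limits (rad/s): [2.57, 2.57, 3.14, 3.14, 3.14, 3.14, 3.14].

INTERFACE

Orientations are given as a unit quaternion [w, x, y, z].
In Python, from station import status, cams, robot gives the robot as it stands.
- The arm moves only by the tool move_arm, never from a script. Its argument "deltas" is a list that holds one entry, the list of rows, each a list of 7 numbers: the turn, a rotation vector about the tool's x, y, z in rad, then the shift along the tool's x, y, z in cm, then the opening, from 0 (shut) to 1 (fully open). In form: [[[ax, ay, az, dx, dy, dz, grip], ...]]. A call has 1 to 8 rows; each row shifts and turns the commanded pose from where the row before left it, along the tool's axes as they then stand; what a row does not reach is not made up. A row lasts 1/12 s, in which the tool goes at most 41.7 mm and 7.16 degrees, less where a joint would pass 70% of its speed; a pose out of reach is approached as far as the arm can. A call with a gripper value outside its range is refused whole. The fingers move at their own pace and stop on an object; "newtons" is the grip in N (left out, the last holds). Time passes only in rows, so rows that do not move let the fingers close. It gives the time, the measured TCP pose, the force and the opening at its end, in the units of the state.
- status.state(): the state, without advancing time (a new reading comes with each control period).
- cams.get_image(name): name is "scene" or "top" or "wrist"; returns a dict with "img" (400x640x3 uint8, red, green, blue), "fx", "fy", "cx", "cy" (pixels), "rvec" (rotation vector, rad) and "tvec" (3), from world to camera coordinates, as OpenCV has them; the wrist camera has in their place "T_tool_cam" (4x4, takes a point from camera to tool coordinates, whose origin is the TCP and whose axes are the tool frame's). Camera axes: x right, y down, z forward; pixel columns grow to the right and rows downward; lengths in m; the calibration is good to about 2 mm. A picture is of the moment at which its call begins: read the wrist's pose just before it. There is no depth.
- robot.finish_job(): hands the job in, once; it reports no verdict.
The state is a dict: "t": time; "joints": joint angles; "dq": joint speeds; "joint_torque": joint torques, N m; "position": TCP position; "tool_rot": TCP orientation; "contact_force": force on the tool from outside, world axes, zero at the start; "moment": the same for the moment, N m; "finger_gap": finger opening in m.
Only numpy, scipy, OpenCV 4.12 (cv2) and the standard library are available. Lean on these libraries where they do the work, as an engineer would, in place of code of your own. Each camera call takes 0.05 s, during which the arm holds its last target.

TASK

The grey magazine clamped in the bench vice already holds two AA cells; fill it with the two spare cells that lie on the table. Lay them in one at a time, level and lengthwise, and press each down past the two sprung retaining lips until it has snapped under them and stays there when you let go. The magazine is printed plastic and the last cell leaves hardly any spring travel, so press gently and by feel, stop as soon as it is past the lips or goes solid, and leave everything else on the table alone.

Things in the scene. Friction and masses are not known exactly. Their poses are not given: they have to be found in the camera images.
- vice: Blue bench vice fixed to the table, 84 x 139 mm, jaws 66 mm high, screw along y, T-handle at -y. Origin at table height under the middle of the grey printed magazine (58 mm in x, 22 mm in y) clamped upright in its jaws; z up, x along the cells in it. How high it was clamped differs and is not measured: the flat underside of its lips is anywhere from 98 to 112 mm above the table.
- mouth (a point): Point of the vice's frame on the magazine's middle line, 105 mm up: only the mean height of the lips' underside, u; feel for the true one. Lips hook in at both ends (tips at x = +-22.5 mm) and slope outward above, to a 54 mm long funnel 7 mm over u. Corner posts (|x| 21 to 29, |y| 8 to 11 mm, tops flared, 14 mm over u) guide to 16 mm width.
- jaws (a point): Middle of the vice's jaw tops, 66 mm up. Above the jaws the magazine's side walls are cut away between the posts (42 mm of length) from 20 mm below u upward: fingers can straddle a cell or push on its top. A cell in the funnel first rests on the slopes, its bottom 5 mm over u. Pressing it in takes 5 to 15 N: the lips spread, then the sprung stack gives (4 N, 8 N when full).
- cell_a_mid (a point): Centre of a black AA cell, 50 mm (x) by 14 mm, 25 g, flat on the table; both are alike, either end first; they do not roll.
- cell_b_mid (a point): Centre of a black AA cell, 50 mm (x) by 14 mm, 25 g, flat on the table; both are alike, either end first; they do not roll. A cell has snapped in when its top is below u: the lips spring back over its ends and the force falls a little. Then 15 mm of spring travel are left under the first cell pressed in, 1.5 mm under the second before the stack goes solid. Over 45 N cracks the magazine.
- charger: Bystander, loose, to be left where it is: black four-bay cell charger, 133 x 104 x 57 mm; origin under its middle.
- meter: Bystander, loose, to be left where it is: dark blue multimeter lying on its back, 168 (x) x 79 x 46 mm; origin under its middle.
- driver: Bystander, loose, to be left where it is: black precision screwdriver, 136 (x) x 11 x 11 mm, lying on the table; origin under its middle.
There are look-alikes about, which are no part of the job. What is shaped like the part that bears cell_a_mid but blue or turquoise is not meant.

How it is judged:
By the outcome, as a careful person would: the job done as asked, in the order asked, and still so for the second after the job is handed in, with the robot touching nothing.
It also fails if it takes over 67 s, if anything falls off the work surface, if the arm or the gripper's body presses on something with over 40 N, if the wrist force passes 120 N, or if a joint passes its speed limit or range.

## Working session

There is one attempt and no reset: what is moved stays moved. The work goes in short steps, Python scripts to look and compute and a tool call to move; the robot and the scene stay as the last step left them, time stands still between calls to the robot, and variables do not carry over. Pictures are saved under pics/ and viewed, and the job is handed in when it is done.

Besides the shell and the picture viewer there is one more tool, called by a JSON object that holds its "fn" and its "kwargs". move_arm: Moves the arm, as the interface text tells. Its arguments: {"type":"object","properties":{"deltas":{"type":"array","items":{"type":"array","items":{"type":"array","items":{"type":"number"}}}},"newtons":{"type":"number"}},"required":["deltas"]}

```bash
mkdir -p pics; ls; python3 - <<'E'
from station import status,cams
import cv2
s=status.state();print(s)
for n in("scene","top","wrist"):
    d=cams.get_image(n);cv2.imwrite(f"pics/{n}0.png",d["img"][:,:,::-1]);print(n,{k:v for k,v in d.items() if k!="img"})
E
```

```text
pics
{'t': 0.0, 'joints': array([ 1.10510288,  0.46944643, -0.04856447,  1.5336619 ,  0.02409738,
        1.1409954 , -0.08230484]), 'dq': array([-9.68859633e-04,  1.92928073e-03,  6.26165225e-04,  9.14759300e-06,
        9.05608664e-04, -5.89211295e-04, -4.13951504e-04]), 'joint_torque': array([ 1.00419627e-04, -5.10311830e+01, -4.63395962e-02, -2.37714082e+01,
        1.07138569e-02,  7.63088377e-03,  1.70664165e-06]), 'position': array([ 0.28532592, -0.61115722,  0.25527147]), 'tool_rot': array([-4.82500909e-04,  8.43514326e-01, -5.37105814e-01, -8.33223131e-04]), 'contact_force': array([-0.26209799, -0.02221924, -1.51461774]), 'moment': array([-0.01615131, -0.01660473,  0.03803863]), 'finger_gap': 0.08556649997523164}
scene {'fx': 441.9164238403511, 'fy': 441.9164238403511, 'cx': 320.71099524064505, 'cy': 193.00787976821965, 'rvec': array([ 1.9522364 , -0.53958933,  0.30397011]), 'tvec': array([-0.49990179,  0.2027614 ,  0.9576382 ])}
top {'fx': 470.1917911613196, 'fy': 470.1917911613196, 'cx': 316.30849090077584, 'cy': 199.37157431211776, 'rvec': array([ 2.14962702, -2.1253916 ,  0.10243139]), 'tvec': array([-0.03152812,  0.54945085,  1.09568796])}
wrist {'fx': 301.84916580012793, 'fy': 301.84916580012793, 'cx': 317.25940456847496, 'cy': 197.07247611987185, 'T_tool_cam': array([[ 9.99999870e-01, -4.76842540e-04,  1.79916482e-04,
        -4.82964635e-04],
       [ 4.12878610e-04,  9.64919650e-01,  2.62545040e-01,
        -6.62822826e-02],
       [-2.98797592e-04, -2.62544931e-01,  9.64919722e-01,
        -1.17520284e-01],
       [ 0.00000000e+00,  0.00000000e+00,  0.00000000e+00,
         1.00000000e+00]])}
```

View pics/scene0.png

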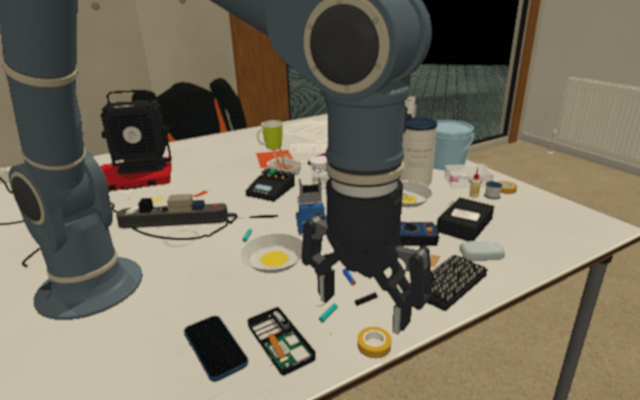

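View pics/top0.png

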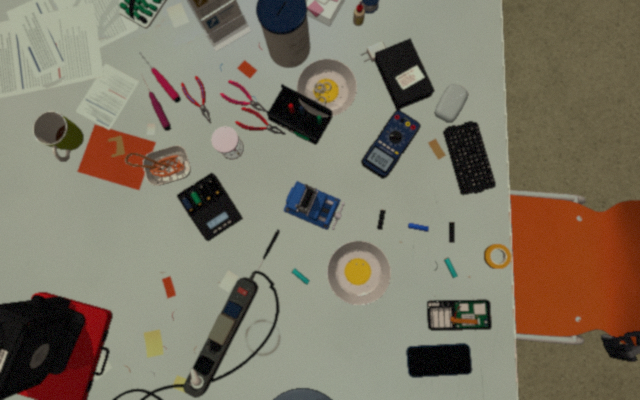

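View pics/wrist0.png

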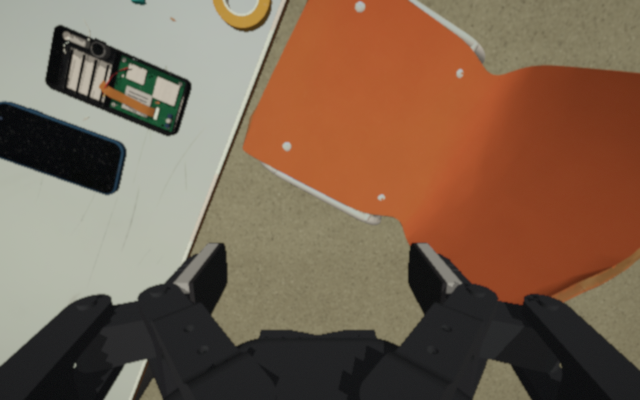

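Candidates in the top view: black bars at (381,218) and (452,232). Look-alikes are blue (418,227), turquoise (451,267) and turquoise (300,275), with the thin black driver at (272,243). The vice is at (313,203). I'll check these in a close crop.

```bash
cat > h.py <<'E'
import numpy as np,cv2
from scipy.spatial.transform import Rotation as R
from station import status,cams
def cam(n):
    s=status.state() if n=="wrist" else None
    d=cams.get_image(n);K=np.array([[d["fx"],0,d["cx"]],[0,d["fy"],d["cy"]],[0,0,1]])
    if n=="wrist":
        q=s["tool_rot"];T=np.eye(4);T[:3,:3]=R.from_quat([q[1],q[2],q[3],q[0]]).as_matrix();T[:3,3]=s["position"]
        T=T@d["T_tool_cam"]
    else:
        r=cv2.Rodrigues(d["rvec"])[0];T=np.eye(4);T[:3,:3]=r.T;T[:3,3]=-r.T@d["tvec"]
    return d["img"],K,T
def ray(K,T,uv):
    v=T[:3,:3]@np.linalg.inv(K)@np.array([uv[0],uv[1],1.]);return T[:3,3],v
def onz(K,T,uv,z):
    o,v=ray(K,T,uv);return o+v*(z-o[2])/v[2]
def proj(K,T,p):
    c=K@(T[:3,:3].T@(np.array(p)-T[:3,3]));return c[:2]/c[2]
E
python3 - <<'E'
from h import *
img,K,T=cam("top")
print("cam",T[:3,3])
for n,uv,z in[("a",(381,218),.007),("b",(452,232),.007),("vice",(303,197),.1),("vicem",(313,203),.066),("drv",(272,243),.005),("plate",(358,272),0),("edge",(508,230),0)]:print(n,onz(K,T,uv,z).round(3))
c=img[170:290,270:490];c=cv2.resize(c,None,fx=3.6,fy=3.6,interpolation=cv2.INTER_CUBIC);cv2.imwrite("pics/crop1.png",c[:,:,::-1])
E
```

```text
cam [ 0.40279729 -0.06541834  1.15624269]
a [ 0.509 -0.183  0.007]
b [ 0.477 -0.354  0.007]
vice [0.546 0.003 0.1  ]
vicem [ 0.537 -0.019  0.066]
drv [0.445 0.083 0.005]
plate [ 0.378 -0.128  0.   ]
edge [ 0.484 -0.491  0.   ]
```

View pics/crop1.png

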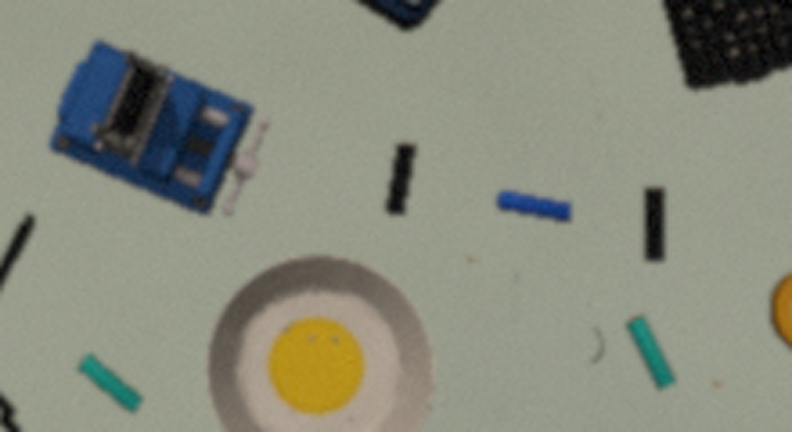

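Both black bars, crop (401,178) and (654,224), match the description: black, about 50 x 14 mm. The blue and turquoise ones are decoys. Next I'll move to a wrist viewpoint.

```bash
cat >> h.py <<'E'
def yawof(s):
    q=s["tool_rot"];m=R.from_quat([q[1],q[2],q[3],q[0]]).as_matrix();return m
def plan(p,yaw,n=None):
    """print tool-frame totals: turn about tool x,y,z and shift (cm), shift given in present and in final axes"""
    s=status.state();m=yawof(s);y=np.radians(yaw)
    g=np.column_stack([[np.cos(y),np.sin(y),0],[np.sin(y),-np.cos(y),0],[0,0,-1.]])
    rv=R.from_matrix(m.T@g).as_rotvec();d=np.array(p)-s["position"]
    print("turn",rv.round(4),"shift now",(m.T@d*100).round(2),"final",(g.T@d*100).round(2),"dist",np.linalg.norm(d).round(3),"pos",s["position"].round(4),"yaw",np.degrees(np.arctan2(m[1,0],m[0,0])).round(2),"F",s["contact_force"].round(2),"gap",round(s["finger_gap"],4),"t",s["t"])
E
python3 -c "
from h import *
plan((.48,-.22,.33),-98)"
```

```text
turn [4.000e-04 1.200e-03 5.764e-01] shift now [-27.24 -34.18  -7.4 ] final [-41.46 -13.82  -7.44] dist 0.443 pos [ 0.2855 -0.6113  0.2556] yaw -64.97 F [-0.67  0.32  0.14] gap 0.0853 t 0.2
```

{"fn": "move_arm", "kwargs": {"deltas": [[[0,0,0,-2.5,-3.1,-0.7,1],[0,0,0,-2.5,-3.1,-0.7,1],[0,0,0,-2.5,-3.1,-0.7,1],[0,0,0,-2.5,-3.1,-0.7,1],[0,0,0,-2.5,-3.1,-0.7,1],[0,0,0,-2.5,-3.1,-0.7,1],[0,0,0,-2.5,-3.1,-0.7,1],[0,0,0,-2.5,-3.1,-0.7,1]]]}}

```text
t: 0.87
position: [0.4261, -0.3235, 0.3127]
tool_rot: [0.0, 0.843, -0.537, 0.0]
contact_force: [2.0, -0.9, 0.8]
finger_gap: 0.085
```

{"fn": "move_arm", "kwargs": {"deltas": [[[0,0,0,-2.4,-3.1,-0.6,1],[0,0,0,-2.4,-3.1,-0.6,1],[0,0,0,-2.4,-3.1,-0.6,1],[0,0,0.115,0,0,0,1],[0,0,0.115,0,0,0,1],[0,0,0.115,0,0,0,1],[0,0,0.115,0,0,0,1],[0,0,0.115,0,0,0,1]]]}}

```text
t: 1.53
position: [0.4794, -0.2207, 0.3302]
tool_rot: [-0.0, -0.655, 0.756, 0.0]
contact_force: [-0.1, -0.0, -0.2]
finger_gap: 0.0854
```

```bash
cat > look.py <<'E'
from h import *
import sys,pickle
n=sys.argv[1]
img,K,T=cam("wrist");cv2.imwrite(f"pics/{n}.png",img[:,:,::-1]);pickle.dump((img,K,T),open(n+".pkl","wb"))
plan((.5,-.2,.3),-98)
E
python3 look.py w1
```

```text
turn [ 0.0002 -0.0001 -0.0075] shift now [-2.36 -1.74  3.02] final [-2.35 -1.75  3.02] dist 0.042 pos [ 0.4794 -0.2208  0.3302] yaw -98.43 F [-0.33  0.34  0.16] gap 0.0852 t 1.5833
```

View pics/w1.png

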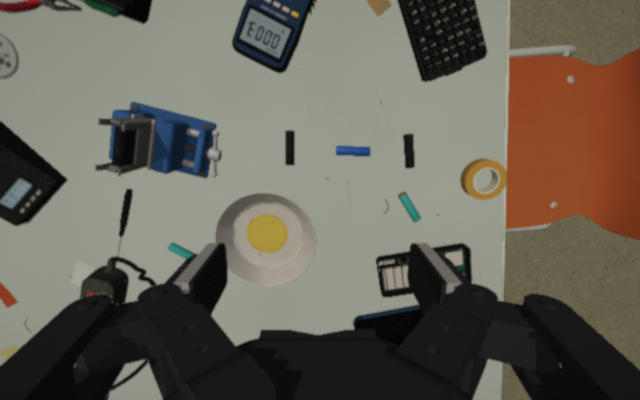

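```bash
python3 - <<'E'
from h import *
import pickle
img,K,T=pickle.load(open("w1.pkl","rb"))
a=cv2.resize(img[90:190,270:430],None,fx=5,fy=5,interpolation=cv2.INTER_CUBIC);cv2.imwrite("pics/c2.png",a[:,:,::-1])
g=img.max(2)
m=(g<45).astype(np.uint8)
n,l,st,c=cv2.connectedComponentsWithStats(m)
for i in range(1,n):
    if 100<st[i,4]<800 and st[i,1]<220:
        ys,xs=np.where(l==i);P=np.array([onz(K,T,(x,y),.01)[:2] for x,y in zip(xs,ys)])
        r=cv2.minAreaRect((P*1000).astype(np.float32));e,v=np.linalg.eigh(np.cov(P.T));v=v[:,1]
        print(c[i].round(1),st[i,4],[np.round(q,1) for q in r],"axis",np.degrees(np.arctan2(v[1],v[0])).round(1))
E
```

```text
[129.1   7.5] 727 [array([ 7.084e+02, -1.000e-01]), array([75.3, 25.1]), np.float64(81.8)] axis 72.8
[282.1  44.4] 525 [array([ 641.6, -197.2]), array([ 58.6, 118.2]), np.float64(18.1)] axis 119.1
[265.4  35.2] 494 [array([ 655.8, -176.7]), array([65.3, 49. ]), np.float64(55.8)] axis 60.1
[179.8 147.1] 559 [array([525.4, -32.3]), array([30.4, 67.5]), np.float64(66.7)] axis 152.9
[204.7 153. ] 119 [array([515.5, -61.4]), array([ 4.4, 61.5]), np.float64(67.3)] axis 157.0
[289.5 147.5] 192 [array([ 505.5, -183.9]), array([ 7.3, 44.4]), np.float64(80.5)] axis 170.3
[408.4 150.6] 228 [array([ 476.1, -353.1]), array([45. , 10.4]), np.float64(0.2)] axis 179.8
[125.1 210.4] 220 [array([445.1,  80.7]), array([ 7.9, 75.3]), np.float64(63.6)] axis 153.1
```

View pics/c2.png

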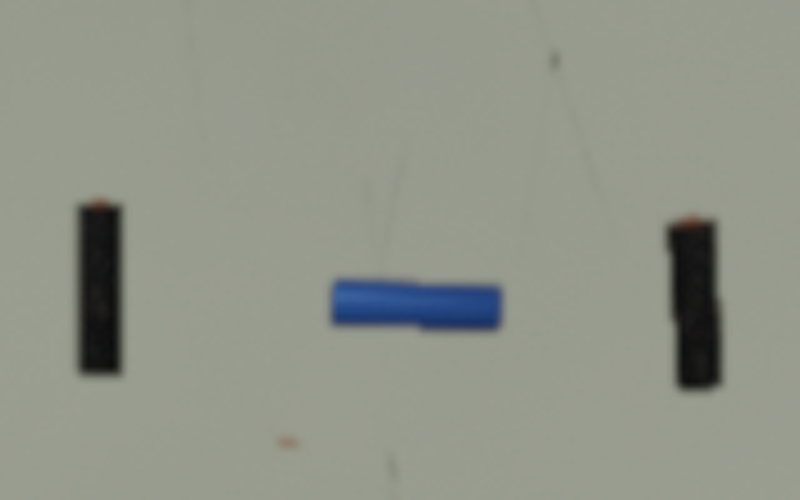

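```bash
python3 -c "
from h import *
plan((.507,-.184,.14),-99.7)"
```

```text
turn [ 0.0002 -0.0001  0.0221] shift now [-4.05 -2.2  19.02] final [-4.09 -2.1  19.02] dist 0.196 pos [ 0.4794 -0.2208  0.3302] yaw -98.43 F [-0.33  0.34  0.16] gap 0.0852 t 1.5833
```

{"fn": "move_arm", "kwargs": {"deltas": [[[0,0,0.022,-0.8,-0.4,3.8,0.5],[0,0,0,-0.8,-0.4,3.8,0.5],[0,0,0,-0.8,-0.4,3.8,0.5],[0,0,0,-0.8,-0.45,3.8,0.5],[0,0,0,-0.85,-0.45,3.8,0.5],[0,0,0,0,0,0,0.5]]]}}

```text
t: 2.08
position: [0.5027, -0.1809, 0.1335]
tool_rot: [-0.003, -0.65, 0.76, 0.006]
contact_force: [-0.6, 1.3, 0.1]
finger_gap: 0.0427
```

```bash
python3 look.py w2
```

```text
turn [ 0.0084  0.0019 -0.0168] shift now [  1.76   0.29 -16.3 ] final [  1.79   0.18 -16.3 ] dist 0.164 pos [ 0.5043 -0.1826  0.137 ] yaw -98.96 F [-1.42 -0.74  0.85] gap 0.0427 t 2.1333
```

View pics/w2.png

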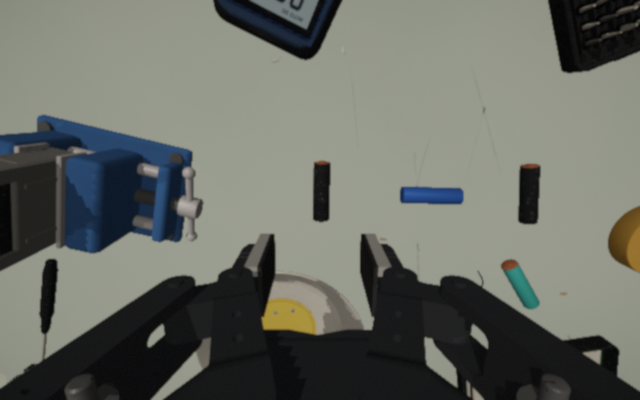

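The cell sits at (321,190), clear of the fingers. The arm was still settling in that shot, so I'll take a settled frame to measure from.

{"fn": "move_arm", "kwargs": {"deltas": [[[0,0,0,0,0,0,0.5],[0,0,0,0,0,0,0.5],[0,0,0,0,0,0,0.5]]]}}

```text
t: 2.38
position: [0.5078, -0.1853, 0.1429]
tool_rot: [0.001, -0.648, 0.762, -0.002]
contact_force: [-0.0, -0.2, -0.1]
finger_gap: 0.0427
```

```bash
python3 look.py w3; cat > cells.py <<'E'
from h import *
import pickle,sys
def blobs(n,z=.007,amin=100,amax=3000):
    img,K,T=pickle.load(open(n+".pkl","rb"))
    m=(img.max(2)<50).astype(np.uint8)
    m=cv2.morphologyEx(m,cv2.MORPH_CLOSE,np.ones((3,3),np.uint8))
    k,l,st,c=cv2.connectedComponentsWithStats(m)
    out=[]
    for i in range(1,k):
        if amin<st[i,4]<amax and st[i,1]+st[i,3]<230:
            cs,_=cv2.findContours((l==i).astype(np.uint8),cv2.RETR_EXTERNAL,cv2.CHAIN_APPROX_NONE)
            r=cv2.minAreaRect(cs[0]);b=cv2.boxPoints(r);P=np.array([onz(K,T,q,z)[:2] for q in b])*1000
            w=cv2.minAreaRect(P.astype(np.float32))
            L=max(w[1]);
            if 38<L<70 and min(w[1])<22:
                e=[P[1]-P[0],P[2]-P[1]];e=max(e,key=np.linalg.norm);e=e*np.sign(e[0])
                out.append((np.array(r[0]),K,T));print(n,"px",np.round(r[0],1),"world mm",np.round(w[0],1),"size",np.round(w[1],1),"axis",np.degrees(np.arctan2(e[1],e[0])).round(1))
    return out
def tri(obs):
    A=np.zeros((3,3));b=np.zeros(3)
    for uv,K,T in obs:
        o,v=ray(K,T,uv);v/=np.linalg.norm(v);M=np.eye(3)-np.outer(v,v);A+=M;b+=M@o
    return np.linalg.solve(A,b)
if __name__=="__main__":
    B=[blobs(n) for n in sys.argv[1:]]
    for x in B[0]:
        for y in B[-1]:
            if np.linalg.norm(onz(x[1],x[2],x[0],.01)-onz(y[1],y[2],y[0],.01))<.03: print("tri",tri([x,y]).round(4))
E
python3 cells.py w1 w3
```

```text
turn [-0.0045 -0.0012 -0.0213] shift now [  1.6    0.45 -15.73] final [  1.57   0.55 -15.73] dist 0.158 pos [ 0.5077 -0.1852  0.1427] yaw -99.22 F [0.3  0.83 1.02] gap 0.0428 t 2.4333
w1 px [204.9 152.6] world mm [515.5 -60.4] size [ 6.  65.4] axis -22.7
w1 px [290.  147.5] world mm [ 505.2 -184.3] size [ 8.8 44.7] axis -9.5
w1 px [408.8 150.7] world mm [ 475.9 -354.5] size [46.2 11.5] axis 0.6
w3 px [316.5 198.5] world mm [ 503.9 -183.9] size [11.6 47.9] axis -9.0
w3 px [514.5 200. ] world mm [ 474.7 -354.6] size [15.  50.2] axis 0.7
tri [ 0.5057 -0.1845  0.0111]
tri [ 0.4761 -0.3538  0.0082]
```

```bash
python3 -c "
from h import *
plan((.5045,-.184,.028),-99.2)"
```

```text
turn [-0.0045 -0.0011 -0.0004] shift now [-0.08  0.38 11.47] final [-0.07  0.33 11.47] dist 0.115 pos [ 0.5077 -0.1852  0.1427] yaw -99.22 F [0.3  0.83 1.02] gap 0.0428 t 2.4333
```

{"fn": "move_arm", "kwargs": {"deltas": [[[0,0,0,0,0.1,3,0.5],[0,0,0,0,0.1,3,0.5],[0,0,0,0,0.1,2.5,0.5],[0,0,0,0,0,1,0.5],[0,0,0,0,0,0,0.5],[0,0,0,0,0,0,0.5]]]}}

```text
t: 2.93
position: [0.5044, -0.1841, 0.0464]
tool_rot: [0.0, -0.648, 0.761, -0.001]
contact_force: [0.1, -0.9, 0.1]
finger_gap: 0.043
```

```bash
python3 look.py w4;python3 -c "
from h import *
plan((.5045,-.184,.028),-99.2)"
```

```text
turn [-0.0032 -0.0005 -0.0208] shift now [  1.65   0.16 -25.3 ] final [  1.64   0.27 -25.3 ] dist 0.254 pos [ 0.505  -0.1842  0.047 ] yaw -99.19 F [-0.11 -1.02 -0.45] gap 0.0427 t 2.9833
turn [-0.0032 -0.0005  0.0002] shift now [-0.01  0.05  1.9 ] final [-0.01  0.05  1.9 ] dist 0.019 pos [ 0.505  -0.1842  0.047 ] yaw -99.19 F [-0.11 -1.02 -0.45] gap 0.0427 t 2.9833
```

View pics/w4.png

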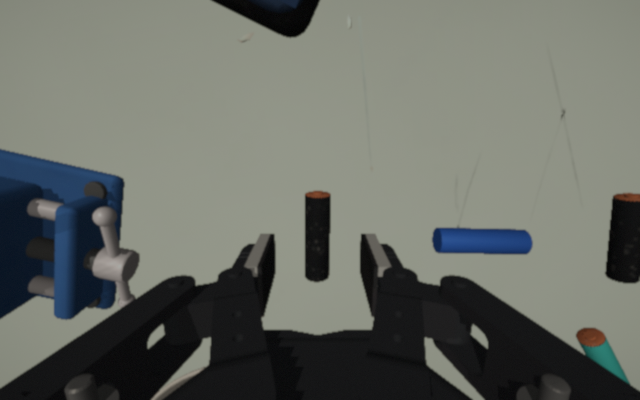

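```bash
python3 -c "
from h import *
import pickle
i,K,T=pickle.load(open('w4.pkl','rb'))
print(proj(K,T,(.5045,-.184,.013)));
for uv in((317,194),(317,280)):print(onz(K,T,uv,.014),onz(K,T,uv,.007))"
```

```text
[317.72336514 241.73275707]
[ 0.53108782 -0.18792238  0.014     ] [ 0.52929722 -0.18763171  0.007     ]
[ 0.48233322 -0.18000447  0.014     ] [ 0.47826748 -0.17934431  0.007     ]
```

{"fn": "move_arm", "kwargs": {"deltas": [[[0,0,0,0,0,0.8,0.5],[0,0,0,0,0,0.6,0.5],[0,0,0,0,0,0.4,0.5],[0,0,0,0,0,0,0.5],[0,0,0,0,0,0,0.5]]]}}

```text
t: 3.4
position: [0.5035, -0.1836, 0.0271]
tool_rot: [-0.0, -0.648, 0.761, 0.0]
contact_force: [0.7, -0.1, -0.9]
finger_gap: 0.043
```

{"fn": "move_arm", "kwargs": {"deltas": [[[0,0,0,0,-0.2,0,0.5],[0,0,0,0,0,0,0],[0,0,0,0,0,0,0],[0,0,0,0,0,0,0],[0,0,0,0,0,0,0],[0,0,0,0,0,0,0]]], "newtons": 60}}

```text
t: 3.9
position: [0.5059, -0.1841, 0.0278]
tool_rot: [0.0, -0.648, 0.761, -0.0]
contact_force: [-0.5, 0.2, 3.8]
finger_gap: 0.0127
```

{"fn": "move_arm", "kwargs": {"deltas": [[[0,0,0,0,0,-2,0],[0,0,0,0,0,-4,0],[0,0,0,0,0,-4,0],[0,0,0,0,0,-4,0],[0,0,0.1,0,0,-4,0],[0,0,0.1,0,0,-2,0],[0,0,0,0,0,0,0],[0,0,0,0,0,0,0]]]}}

```text
t: 4.57
position: [0.5058, -0.1841, 0.2284]
tool_rot: [0.001, -0.569, 0.822, -0.001]
contact_force: [0.5, 0.0, -0.9]
finger_gap: 0.0123
```

{"fn": "move_arm", "kwargs": {"deltas": [[[0,0,0,-4,0,0,0],[0,0,0,-4,0,0,0],[0,0,0,-2,0,0,0],[0,0,0,0,0,0,0],[0,0,0,0,0,0,0],[0,0,0,0,0,0,0]]]}}

```text
t: 5.07
position: [0.5396, -0.0914, 0.2256]
tool_rot: [-0.002, -0.569, 0.822, 0.001]
contact_force: [0.3, -0.0, -0.2]
finger_gap: 0.0126
```

```bash
python3 look.py w5
```

```text
turn [ 0.0026 -0.0012 -0.2223] shift now [11.52 -0.09 -7.39] final [11.25  2.43 -7.41] dist 0.137 pos [ 0.5397 -0.0919  0.2259] yaw -110.74 F [ 0.69 -1.36 -0.89] gap 0.0124 t 5.1167
```

View pics/w5.png

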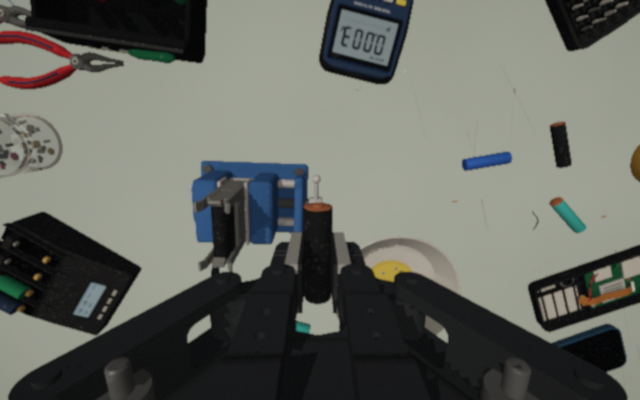

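```bash
python3 - <<'E'
from h import *
import pickle
img,K,T=pickle.load(open("w5.pkl","rb"))
a=cv2.resize(img[150:290,180:340],None,fx=5,fy=4.28,interpolation=cv2.INTER_CUBIC)
a=cv2.resize(img[150:280,180:330],None,fx=4.5,fy=4.5,interpolation=cv2.INTER_CUBIC);a=cv2.convertScaleAbs(a,alpha=1.8)
cv2.imwrite("pics/c5.png",a[:,:,::-1])
E
```

```text
(no output)
```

View pics/c5.png

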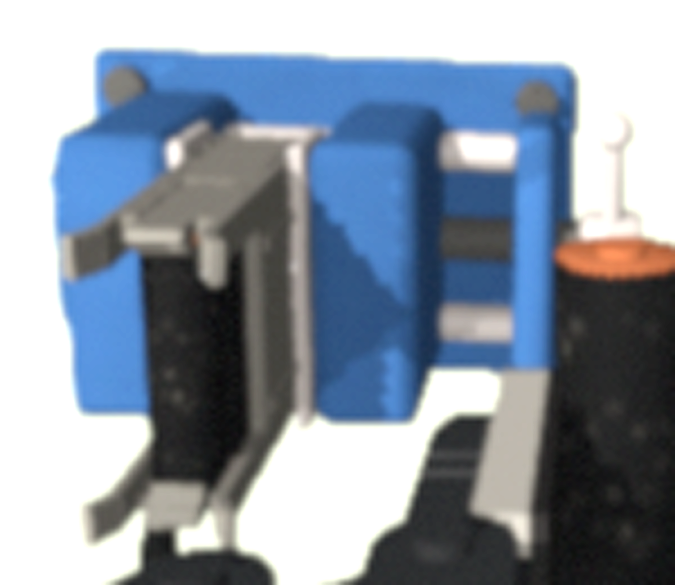

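The magazine's lips and posts show at the left, at about (215,205) to (220,262). I'll take a second view from the other side to triangulate.

{"fn": "move_arm", "kwargs": {"deltas": [[[0,0,0,-3.5,0,0,0],[0,0,0,-3.5,0,0,0],[0,0,0,-3.5,0,0,0],[0,0,0,-3,0,0,0],[0,0,0,-1.5,0,0,0],[0,0,0,0,0,0,0],[0,0,0,0,0,0,0],[0,0,0,0,0,0,0]]]}}

```text
t: 5.78
position: [0.5932, 0.047, 0.2268]
tool_rot: [-0.001, -0.568, 0.823, -0.0]
contact_force: [0.2, -0.1, 0.3]
finger_gap: 0.0128
```

```bash
python3 look.py w6;  python3 - <<'E'
from h import *
import pickle
img,K,T=pickle.load(open("w6.pkl","rb"))
a=cv2.resize(img[150:290,310:480],None,fx=4.2,fy=4.2,interpolation=cv2.INTER_CUBIC);a=cv2.convertScaleAbs(a,alpha=1.8)
cv2.imwrite("pics/c6.png",a[:,:,::-1])
E
```

```text
turn [ 0.0004 -0.0019 -0.2243] shift now [26.41 -0.07 -7.25] final [25.75  5.8  -7.3 ] dist 0.274 pos [0.5933 0.0469 0.227 ] yaw -110.85 F [ 0.56 -0.32 -1.34] gap 0.0121 t 5.8333
```

View pics/w6.png

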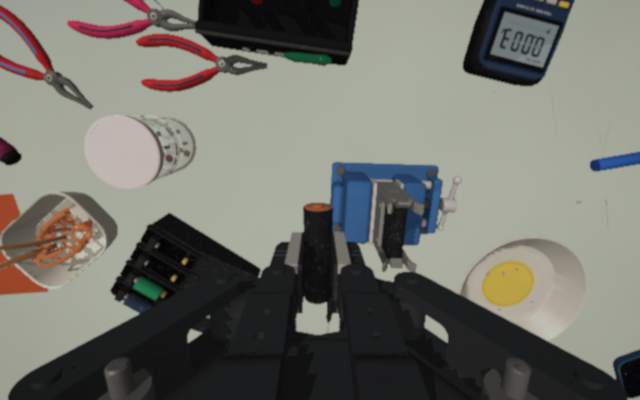

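View pics/c6.png

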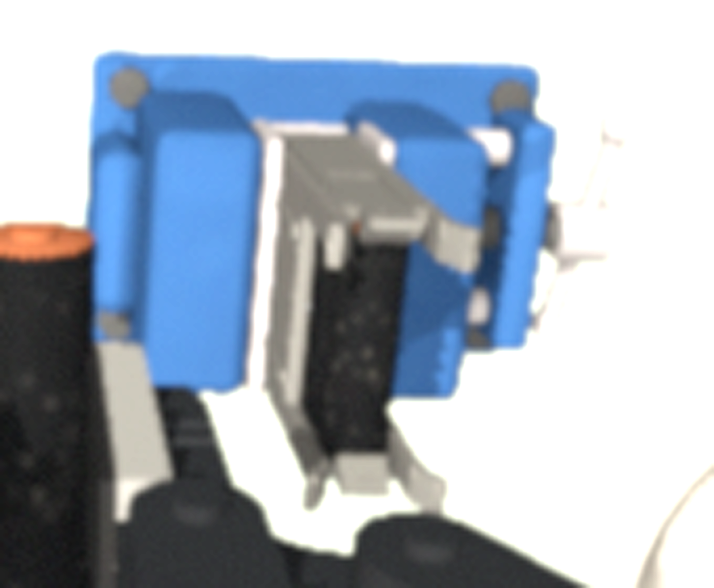

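```bash
python3 - <<'E'
from h import *
import pickle
from cells import tri
A=pickle.load(open("w5.pkl","rb"));B=pickle.load(open("w6.pkl","rb"))
def t(n,a,b):
    u=(a[0]/4.5+180-.4,a[1]/4.5+150-.4);v=(b[0]/4.2+310-.4,b[1]/4.2+150-.4)
    p=tri([(u,A[1],A[2]),(v,B[1],B[2])]);print(n,p.round(4),"reproj",(proj(A[1],A[2],p)-u).round(1),(proj(B[1],B[2],p)-v).round(1));return p
a=t("lip- inner mid",(177,487),(362,458))
b=t("lip- outer mid",(172,522),(362,490))
c=t("lip+ inner mid",(192,247),(378,237))
t("button",(195,240),(355,230))
t("post -x+y",(92,540),(312,507))
t("post -x-y",(225,548),(435,510))
t("post +x+y",(68,275),(335,268))
t("post +x-y",(212,285),(473,268))
t("jawR corner",(408,417),(455,395))
t("jawL corner",(82,412),(165,388))
d=c-a;print("axis",np.degrees(np.arctan2(d[1],d[0])),np.linalg.norm(d),(a+c)/2)
E
```

```text
lip- inner mid [0.5222 0.0033 0.1127] reproj [-0.   0.1] [-0.  -0.1]
lip- outer mid [0.5172 0.0056 0.1158] reproj [-0.  0.] [-0. -0.]
lip+ inner mid [ 0.5615 -0.0149  0.1019] reproj [-0.   0.2] [-0.  -0.2]
button [ 0.5611 -0.0123  0.0928] reproj [-0.   0.2] [-0.  -0.2]
post -x+y [0.522  0.0163 0.1238] reproj [-0.  0.] [-0. -0.]
post -x-y [ 0.5126 -0.0056  0.1241] reproj [ 0.  -0.5] [0.  0.5]
post +x+y [ 0.5678 -0.0023  0.1246] reproj [-0.   0.8] [-0.  -0.8]
post +x-y [ 0.5586 -0.0253  0.1261] reproj [ 0.  -0.3] [0.  0.2]
jawR corner [ 0.5022 -0.0269  0.0635] reproj [-0.   0.3] [-0.  -0.3]
jawL corner [0.5306 0.0373 0.0686] reproj [ 0.  -0.1] [0.  0.1]
axis -24.82550873742256 0.044617020013493464 [ 0.54182579 -0.00581132  0.10731658]
```

```bash
python3 - <<'E'
from h import *
import pickle
for n in("w5","w6"):
    img,K,T=pickle.load(open(n+".pkl","rb"))
    a=cv2.resize(img[190:315,285:350],None,fx=4.5,fy=4.5,interpolation=cv2.INTER_CUBIC);a=cv2.convertScaleAbs(a,alpha=2.2)
    cv2.imwrite(f"pics/h{n}.png",a[:,:,::-1])
E
python3 -c "
import cv2,numpy as np
cv2.imwrite('pics/hand.png',np.hstack([cv2.imread('pics/hw5.png'),cv2.imread('pics/hw6.png')]))"
```

```text
(no output)
```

View pics/hand.png

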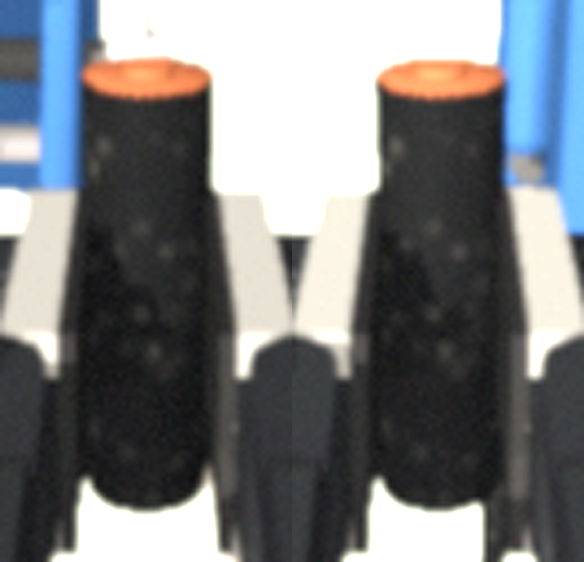

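```bash
python3 - <<'E'
from h import *
import pickle
img,K,T=pickle.load(open("w6.pkl","rb"))
Tc=cams.get_image("wrist")["T_tool_cam"]
for uv,z in(((317.5,207.8),.0208),((317.5,302.9),.0138),((316,190+190/4.5),.02),((302,190+370/4.5),.02)):print(onz(K,Tc,uv,z))
s=status.state();m=yawof(s);print(s["position"],m)
y=np.radians(-112.6);g=np.column_stack([[np.cos(y),np.sin(y),0],[np.sin(y),-np.cos(y),0],[0,0,-1.]])
plan((.541,-.005,.18),-112.6)
E
```

```text
[-0.00019183 -0.02300976  0.0208    ]
[-0.00021055  0.02440394  0.0138    ]
[-0.00092666 -0.01079951  0.02      ]
[-0.00804827  0.01087044  0.02      ]
[0.59331339 0.04712117 0.22711743] [[-3.55990780e-01 -9.34489268e-01 -6.09483955e-04]
 [-9.34488105e-01  3.55991299e-01 -1.47523199e-03]
 [ 1.59555944e-03  4.43865209e-05 -9.99998726e-01]]
turn [ 0.     -0.0016  0.0305] shift now [6.73 3.03 4.72] final [6.82 2.83 4.71] dist 0.088 pos [0.5933 0.0471 0.2271] yaw -110.85 F [ 1.03 -0.63 -0.13] gap 0.0125 t 5.8833
```

{"fn": "move_arm", "kwargs": {"deltas": [[[0,0,0.031,2.2,0.95,0.5,0],[0,0,0,2.2,0.95,1,0],[0,0,0,1.6,0.7,1.5,0],[0,0,0,0.8,0.3,0.7,0],[0,0,0,0,0,0,0],[0,0,0,0,0,0,0],[0,0,0,0,0,0,0]]]}}

```text
t: 6.47
position: [0.5428, -0.0017, 0.1913]
tool_rot: [0.001, -0.556, 0.831, -0.0]
contact_force: [0.9, -0.2, -0.5]
finger_gap: 0.0123
```

```bash
python3 look.py w7;  python3 - <<'E'
from h import *
import pickle
plan((.541,-.005,.18),-112.6)
img,K,T=pickle.load(open("w7.pkl","rb"))
a=cv2.resize(img[150:330,250:390],None,fx=3.3,fy=3.3,interpolation=cv2.INTER_CUBIC);a=cv2.convertScaleAbs(a,alpha=2)
cv2.imwrite("pics/c7.png",a[:,:,::-1])
E
```

```text
turn [-0.0023  0.0014 -0.2505] shift now [ 19.98  -3.61 -10.9 ] final [ 20.26   1.48 -10.87] dist 0.23 pos [ 0.5429 -0.0014  0.1913] yaw -112.35 F [-0.68 -0.23 -0.39] gap 0.0125 t 6.5167
turn [-0.0021  0.0016  0.0043] shift now [0.41 0.04 1.13] final [0.41 0.04 1.13] dist 0.012 pos [ 0.5429 -0.0014  0.1913] yaw -112.35 F [-0.68 -0.23 -0.39] gap 0.0125 t 6.5167
```

View pics/c7.png

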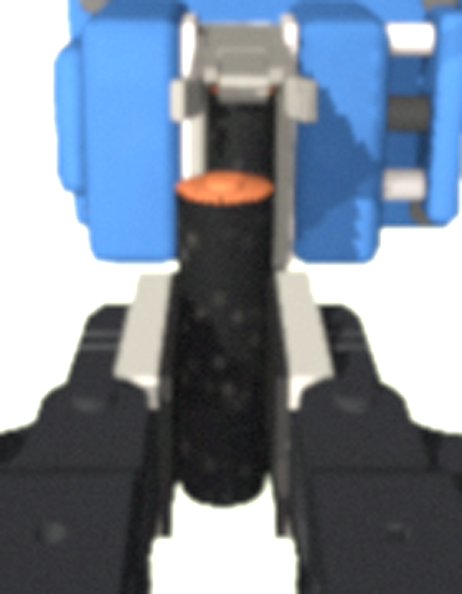

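```bash
python3 - <<'E'
from h import *
import pickle
ax=np.array([np.cos(np.radians(-22.5)),np.sin(np.radians(-22.5))]);c=np.array([.541,-.005])
def rep(n,off,sc,pts):
    i,K,T=pickle.load(open(n+".pkl","rb"))
    for nm,p,z in pts:
        w=onz(K,T,(p[0]/sc+off[0]-.4,p[1]/sc+off[1]-.4),z)[:2]-c
        print(n,nm,"x",(w@ax*1000).round(1),"y",(w@[-ax[1],ax[0]]*1000).round(1))
rep("w7",(250,150),3.3,[("lip+ tip",(243,97),.111),("lip+ top out",(243,53),.117),("post front edge L",(183,120),.124),("post front R",(302,120),.124),("post back L",(183,80),.124),("post back R",(302,80),.124)])
rep("w5",(180,150),4.5,[("lip+ tip",(192,247),.111),("lip- tip",(177,487),.111),("lip- out",(172,522),.117)])
rep("w6",(310,150),4.2,[("lip+ tip",(378,237),.111),("lip- tip",(362,458),.111),("lip- out",(362,490),.117)])
E
```

```text
w7 lip+ tip x 25.3 y 0.2
w7 lip+ top out x 35.2 y 0.4
w7 post front edge L x 23.5 y 11.9
w7 post front R x 23.5 y -10.8
w7 post back L x 31.2 y 11.8
w7 post back R x 31.2 y -10.6
w5 lip+ tip x 25.7 y -4.2
w5 lip- tip x -21.4 y 1.0
w5 lip- out x -25.4 y 0.3
w6 lip+ tip x 25.2 y 1.4
w6 lip- tip x -21.5 y -0.1
w6 lip- out x -25.4 y 1.1
```

{"fn": "move_arm", "kwargs": {"deltas": [[[0,0,0.003,0.4,-0.2,0,0],[0,0,0,0,0,1,0],[0,0,0,0,0,1,0],[0,0,0,0,0,0.7,0],[0,0,0,0,0,0.5,0],[0,0,0,0,0,0,0],[0,0,0,0,0,0,0],[0,0,0,0,0,0,0]]]}}

```text
t: 7.18
position: [0.542, -0.0067, 0.1584]
tool_rot: [0.0, -0.555, 0.832, -0.0]
contact_force: [-0.0, -0.5, 0.2]
finger_gap: 0.0124
```

```bash
python3 look.py w8;  python3 - <<'E'
from h import *
import pickle
plan((.5425,-.0055,.155),-112.6)
img,K,T=pickle.load(open("w8.pkl","rb"))
a=cv2.resize(img[150:330,250:390],None,fx=3.3,fy=3.3,interpolation=cv2.INTER_CUBIC);a=cv2.convertScaleAbs(a,alpha=2)
cv2.imwrite("pics/c8.png",a[:,:,::-1])
E
```

```text
turn [-7.000e-04  2.000e-04 -2.545e-01] shift now [ 19.46  -3.54 -14.14] final [ 19.72   1.48 -14.14] dist 0.243 pos [ 0.5421 -0.0067  0.1586] yaw -112.58 F [ 0.13 -0.05 -0.9 ] gap 0.0123 t 7.2333
turn [-0.0007  0.0003  0.0003] shift now [-0.13  0.01  0.36] final [-0.13  0.01  0.36] dist 0.004 pos [ 0.5421 -0.0067  0.1586] yaw -112.58 F [ 0.13 -0.05 -0.9 ] gap 0.0123 t 7.2333
```

View pics/c8.png

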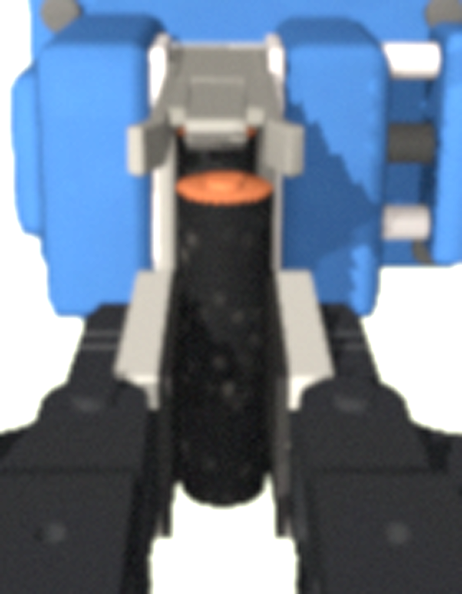

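```bash
python3 - <<'E'
from h import *
import pickle
i,K,T=pickle.load(open("w8.pkl","rb"));q=[np.cos(np.radians(-22.6)),np.sin(np.radians(-22.6)),0];s=np.array([.5421,-.0067,0])
f=lambda p,z:((onz(K,T,(p[0]/3.3+249.6,p[1]/3.3+149.6),z)-s)@q*1000).round(1)
print("cell end",f((224,187),.1376),"near end",f((224,505),.1446),"lip tip",[f((217,137),z) for z in(.110,.112)],"post front/back",f((150,172),.124),f((150,124),.124),f((290,172),.124),f((290,124),.124))
E
```

```text
cell end 23.7 near end -24.4 lip tip [np.float64(24.2), np.float64(24.7)] post front/back 22.0 29.8 22.0 29.8
```

{"fn": "move_arm", "kwargs": {"deltas": [[[0,0,0,-0.12,-0.13,0,0],[0,0,0,0,0,0.3,0],[0,0,0,0,0,0.3,0],[0,0,0,0,0,0.2,0],[0,0,0,0,0,0,0],[0,0,0,0,0,0,0]]]}}

```text
t: 7.73
position: [0.5433, -0.0063, 0.1501]
tool_rot: [-0.0, -0.555, 0.832, 0.0]
contact_force: [0.1, -0.3, 0.8]
finger_gap: 0.0126
```

```bash
python3 look.py w9;  python3 - <<'E'
from h import *
import pickle
plan((.5435,-.0060,.14),-112.6)
img,K,T=pickle.load(open("w9.pkl","rb"))
a=cv2.resize(img[150:330,250:390],None,fx=3.3,fy=3.3,interpolation=cv2.INTER_CUBIC);a=cv2.convertScaleAbs(a,alpha=2)
cv2.imwrite("pics/c9.png",a[:,:,::-1])
E
```

```text
turn [ 2.000e-04 -1.000e-04 -2.546e-01] shift now [ 19.56  -3.43 -14.98] final [ 19.79   1.6  -14.98] dist 0.249 pos [ 0.5434 -0.0063  0.1502] yaw -112.59 F [-0.08 -0.41  0.67] gap 0.0121 t 7.7833
turn [ 0.0002 -0.0001  0.0002] shift now [-0.03 -0.    1.02] final [-0.03 -0.    1.02] dist 0.01 pos [ 0.5434 -0.0063  0.1502] yaw -112.59 F [-0.08 -0.41  0.67] gap 0.0121 t 7.7833
```

View pics/c9.png

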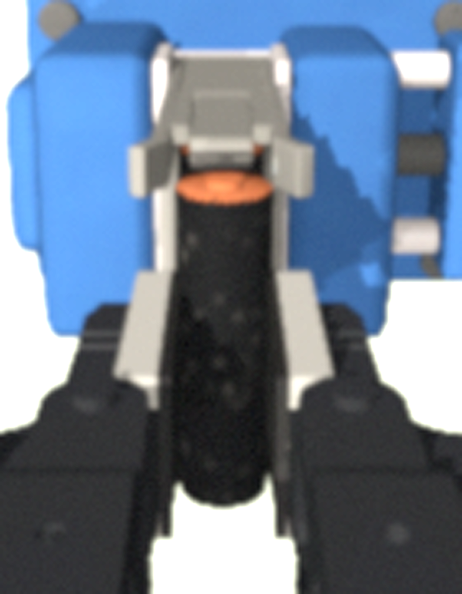

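Cell and posts are centred on each other to within about 0.5 mm. I'll descend by feel from here.

{"fn": "move_arm", "kwargs": {"deltas": [[[0,0,0,-0.03,0,0.15,0],[0,0,0,0,0,0.1,0],[0,0,0,0,0,0.1,0],[0,0,0,0,0,0.1,0]]]}}

```text
t: 8.12
position: [0.5436, -0.0059, 0.1457]
tool_rot: [0.0, -0.555, 0.832, -0.0]
contact_force: [-0.9, 0.2, -0.9]
finger_gap: 0.0126
```

{"fn": "move_arm", "kwargs": {"deltas": [[[0,0,0,0,0,0.1,0],[0,0,0,0,0,0.1,0]]]}}

```text
t: 8.28
position: [0.5435, -0.0059, 0.1439]
tool_rot: [-0.0, -0.555, 0.832, 0.0]
contact_force: [-1.1, 0.2, 3.0]
finger_gap: 0.0124
```

{"fn": "move_arm", "kwargs": {"deltas": [[[0,0,0,0,0,0.1,0],[0,0,0,0,0,0.1,0]]]}}

```text
t: 8.45
position: [0.5438, -0.0057, 0.1423]
tool_rot: [0.0, -0.555, 0.832, -0.0]
contact_force: [-0.9, 0.4, 5.6]
finger_gap: 0.0125
```

{"fn": "move_arm", "kwargs": {"deltas": [[[0,0,0,0,0,0.1,0],[0,0,0,0,0,0.1,0]]]}}

```text
t: 8.62
position: [0.5445, -0.0058, 0.1409]
tool_rot: [0.001, -0.555, 0.832, -0.001]
contact_force: [-2.0, -0.7, 8.2]
finger_gap: 0.0124
```

{"fn": "move_arm", "kwargs": {"deltas": [[[0,0,0,0,0,0.1,0],[0,0,0,0,0,0.1,0]]]}}

```text
t: 8.78
position: [0.5452, -0.0058, 0.1394]
tool_rot: [0.002, -0.555, 0.832, -0.001]
contact_force: [0.5, 0.0, -0.1]
finger_gap: 0.0123
```

{"fn": "move_arm", "kwargs": {"deltas": [[[0,0,0,0,0,0.1,0],[0,0,0,0,0,0.1,0]]]}}

```text
t: 8.95
position: [0.5452, -0.0058, 0.1374]
tool_rot: [0.002, -0.555, 0.832, -0.001]
contact_force: [-1.9, -0.2, 12.7]
finger_gap: 0.0121
```

{"fn": "move_arm", "kwargs": {"deltas": [[[0,0,0,0,0,0.1,0]]]}}

```text
t: 9.03
position: [0.5453, -0.0058, 0.1369]
tool_rot: [0.002, -0.555, 0.832, -0.001]
contact_force: [-3.1, 0.7, 15.8]
finger_gap: 0.0125
```

```bash
python3 look.py w10;  python3 - <<'E'
from h import *
import pickle
img,K,T=pickle.load(open("w10.pkl","rb"))
a=cv2.resize(img[150:330,250:390],None,fx=3.3,fy=3.3,interpolation=cv2.INTER_CUBIC);a=cv2.convertScaleAbs(a,alpha=2)
cv2.imwrite("pics/c10.png",a[:,:,::-1])
E
```

```text
turn [-0.0039  0.0009 -0.2545] shift now [ 19.65  -3.34 -16.33] final [ 19.86   1.78 -16.31] dist 0.258 pos [ 0.5452 -0.0058  0.1369] yaw -112.58 F [-1.79 -0.33 12.27] gap 0.0123 t 9.0833
```

View pics/c10.png

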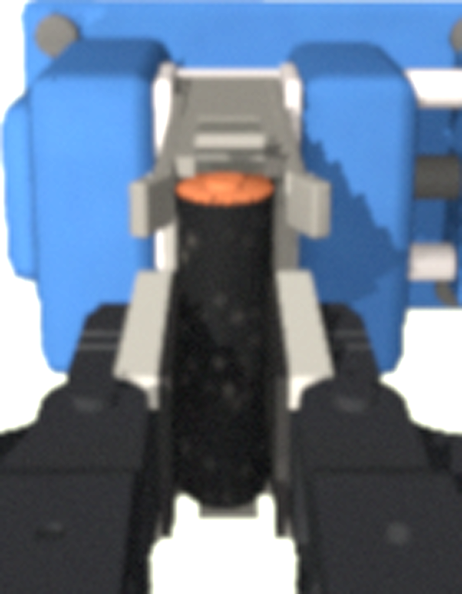

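{"fn": "move_arm", "kwargs": {"deltas": [[[0,0,0,0.04,-0.1,0.05,0],[0,0,0,0,0,0.1,0]]]}}

```text
t: 9.25
position: [0.5456, -0.0058, 0.1361]
tool_rot: [0.001, -0.555, 0.832, -0.001]
contact_force: [-6.6, 1.2, 20.7]
finger_gap: 0.0122
```

{"fn": "move_arm", "kwargs": {"deltas": [[[0,0,0,0,0,0.1,0],[0,0,0,0,0,0.1,0]]]}}

```text
t: 9.42
position: [0.5445, -0.0057, 0.1323]
tool_rot: [0.0, -0.555, 0.832, 0.0]
contact_force: [-3.5, 1.4, 7.3]
finger_gap: 0.0125
```

{"fn": "move_arm", "kwargs": {"deltas": [[[0,0,0,0,0,0.1,0],[0,0,0,0,0,0.1,0]]]}}

```text
t: 9.58
position: [0.5441, -0.0059, 0.1304]
tool_rot: [-0.0, -0.555, 0.832, 0.0]
contact_force: [-5.0, 1.8, 11.8]
finger_gap: 0.0126
```

{"fn": "move_arm", "kwargs": {"deltas": [[[0,0,0,0,0.08,0.1,0],[0,0,0,0,0,0.1,0]]]}}

```text
t: 9.75
position: [0.5439, -0.0058, 0.1286]
tool_rot: [0.001, -0.555, 0.832, -0.0]
contact_force: [-2.9, 0.6, 10.9]
finger_gap: 0.0126
```

{"fn": "move_arm", "kwargs": {"deltas": [[[0,0,0,0,0,0.1,0],[0,0,0,0,0,0.1,0]]]}}

```text
t: 9.92
position: [0.5439, -0.0058, 0.1267]
tool_rot: [0.0, -0.555, 0.832, -0.0]
contact_force: [-4.2, 1.3, 11.7]
finger_gap: 0.0127
```

```bash
python3 look.py w11;  python3 - <<'E'
from h import *
import pickle
img,K,T=pickle.load(open("w11.pkl","rb"))
a=cv2.resize(img[150:330,250:390],None,fx=3.3,fy=3.3,interpolation=cv2.INTER_CUBIC);a=cv2.convertScaleAbs(a,alpha=2)
cv2.imwrite("pics/c11.png",a[:,:,::-1])
E
```

```text
turn [-0.0008  0.0005 -0.2542] shift now [ 19.61  -3.41 -17.37] final [ 19.84   1.64 -17.36] dist 0.264 pos [ 0.5439 -0.0058  0.1264] yaw -112.56 F [-3.18  1.32  9.1 ] gap 0.0122 t 9.9667
```

View pics/c11.png

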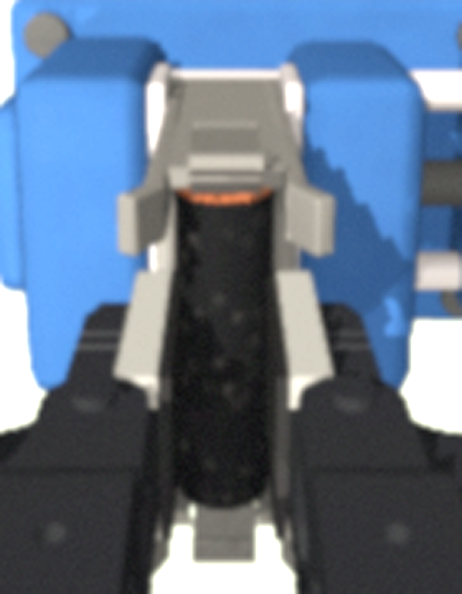

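{"fn": "move_arm", "kwargs": {"deltas": [[[0,0,0,0,0.03,0.1,0],[0,0,0,0,0,0.1,0]]]}}

```text
t: 10.13
position: [0.5438, -0.0058, 0.1244]
tool_rot: [0.001, -0.555, 0.832, -0.0]
contact_force: [-2.0, 0.7, 8.2]
finger_gap: 0.0124
```

{"fn": "move_arm", "kwargs": {"deltas": [[[0,0,0,0,0,0.1,0],[0,0,0,0,0,0.1,0]]]}}

```text
t: 10.3
position: [0.5438, -0.0058, 0.1224]
tool_rot: [0.001, -0.555, 0.832, -0.0]
contact_force: [-3.3, 0.6, 9.8]
finger_gap: 0.0128
```

{"fn": "move_arm", "kwargs": {"deltas": [[[0,0,0,0,0,0.1,0],[0,0,0,0,0,0.1,0]]]}}

```text
t: 10.47
position: [0.5438, -0.0058, 0.1204]
tool_rot: [0.001, -0.555, 0.832, -0.0]
contact_force: [-2.0, 0.1, 9.0]
finger_gap: 0.0124
```

```bash
python3 look.py w12;  python3 - <<'E'
from h import *
import pickle
img,K,T=pickle.load(open("w12.pkl","rb"))
a=cv2.resize(img[150:330,250:390],None,fx=3.3,fy=3.3,interpolation=cv2.INTER_CUBIC);a=cv2.convertScaleAbs(a,alpha=2)
cv2.imwrite("pics/c12.png",a[:,:,::-1])
E
```

```text
turn [-0.0012  0.0007 -0.2543] shift now [ 19.6   -3.43 -17.99] final [ 19.84   1.64 -17.98] dist 0.268 pos [ 0.5438 -0.0058  0.1202] yaw -112.57 F [-2.04  1.4   7.33] gap 0.0122 t 10.5167
```

View pics/c12.png

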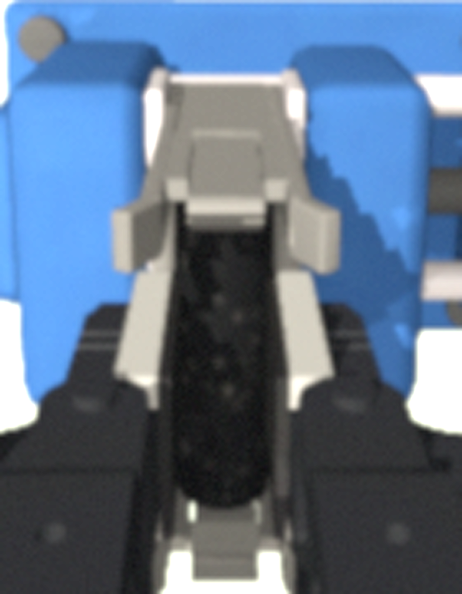

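The +x lip now covers the cell's end, and the force dropped from about 12 N to 8 N at z≈0.1244, so the top is roughly 4 mm below u. I'll release and check.

{"fn": "move_arm", "kwargs": {"deltas": [[[0,0,0,0,0,0,0.3],[0,0,0,0,0,0,0.3],[0,0,0,0,0,0,0.3],[0,0,0,0,0,0,0.3]]]}}

```text
t: 10.85
position: [0.5432, -0.0065, 0.119]
tool_rot: [-0.0, -0.555, 0.832, 0.0]
contact_force: [0.9, 0.0, -0.6]
finger_gap: 0.0255
```

{"fn": "move_arm", "kwargs": {"deltas": [[[0,0,0,0,0,-2,0.4],[0,0,0,0,0,-3.5,0.5],[0,0,0,0,0,-3,0.5],[0,0,0,0,0,0,0.5],[0,0,0,0,0,0,0.5]]]}}

```text
t: 11.27
position: [0.5444, -0.0063, 0.206]
tool_rot: [0.002, -0.555, 0.832, -0.001]
contact_force: [-0.4, -0.2, -0.3]
finger_gap: 0.0427
```

```bash
python3 look.py w13;  python3 - <<'E'
from h import *
import pickle
img,K,T=pickle.load(open("w13.pkl","rb"))
a=cv2.resize(img[150:330,230:410],None,fx=3.3,fy=3.3,interpolation=cv2.INTER_CUBIC);a=cv2.convertScaleAbs(a,alpha=2)
cv2.imwrite("pics/c13.png",a[:,:,::-1])
E
```

```text
turn [-6.000e-04 -1.000e-04 -2.548e-01] shift now [19.53 -3.45 -9.56] final [19.77  1.59 -9.56] dist 0.22 pos [ 0.5432 -0.0064  0.2044] yaw -112.6 F [-0.51  0.37 -0.72] gap 0.0426 t 11.3167
```

View pics/c13.png

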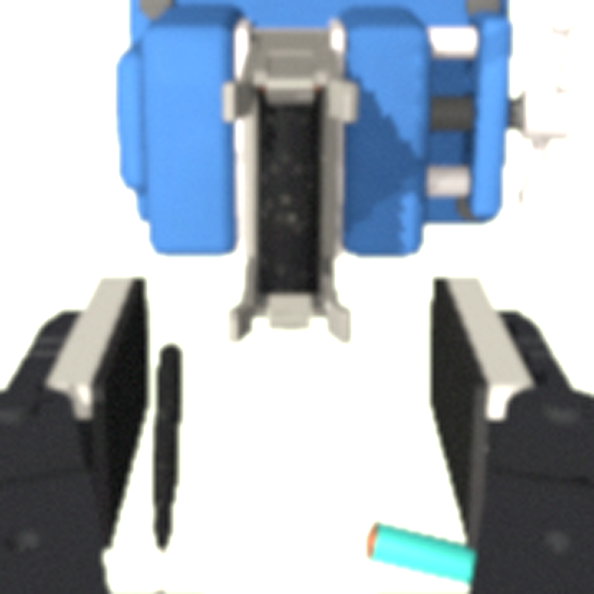

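The first cell sits under both lips. Now for cell b.

```bash
python3 -c "
from h import *
plan((.4765,-.354,.14),-89.4)"
```

```text
turn [-6.000e-04 -2.000e-04 -4.049e-01] shift now [34.65 -7.19  6.44] final [34.68  7.04  6.44] dist 0.36 pos [ 0.5432 -0.0064  0.2044] yaw -112.6 F [-0.51  0.37 -0.72] gap 0.0426 t 11.3167
```

{"fn": "move_arm", "kwargs": {"deltas": [[[0,0,0,3.9,-0.8,0,0.5],[0,0,0,3.9,-0.8,0,0.5],[0,0,0,3.9,-0.8,0,0.5],[0,0,0,3.9,-0.8,0,0.5],[0,0,0,3.9,-0.8,0,0.5],[0,0,0,3.8,-0.8,1.3,0.5],[0,0,0,3.8,-0.8,1.3,0.5],[0,0,0,3.8,-0.8,1.3,0.5]]]}}

```text
t: 11.98
position: [0.4821, -0.3175, 0.1631]
tool_rot: [-0.001, -0.555, 0.832, 0.001]
contact_force: [1.7, -0.2, -0.4]
finger_gap: 0.043
```

{"fn": "move_arm", "kwargs": {"deltas": [[[0,0,-0.1,3.7,-0.8,1.3,0.5],[0,0,-0.1,0,0,1.2,0.5],[0,0,-0.1,0,0,0,0.5],[0,0,-0.105,0,0,0,0.5],[0,0,0,0,0,0,0.5],[0,0,0,0,0,0,0.5],[0,0,0,0,0,0,0.5]]]}}

```text
t: 12.57
position: [0.4765, -0.3531, 0.1395]
tool_rot: [0.0, 0.71, -0.704, -0.001]
contact_force: [-0.6, -0.0, 0.5]
finger_gap: 0.0426
```

```bash
python3 look.py w14; python3 cells.py w1 w14; python3 -c "
from h import *
plan((.4755,-.3545,.047),-89.4)"
```

```text
turn [0.0009 0.0004 0.149 ] shift now [-15.29  -2.46 -16.02] final [-15.48  -0.18 -16.02] dist 0.223 pos [ 0.4767 -0.3531  0.1398] yaw -89.46 F [-1.51  0.07  0.36] gap 0.0426 t 12.6167
w1 px [204.9 152.6] world mm [515.5 -60.4] size [ 6.  65.4] axis -22.7
w1 px [290.  147.5] world mm [ 505.2 -184.3] size [ 8.8 44.7] axis -9.5
w1 px [408.8 150.7] world mm [ 475.9 -354.5] size [46.2 11.5] axis 0.6
w14 px [84. 11.] world mm [ 614.6 -179.8] size [14.3 52.9] axis -89.5
w14 px [319.  195.5] world mm [ 475.3 -354.1] size [47.1 12.3] axis 0.9
tri [ 0.4763 -0.354   0.0085]
turn [ 0.0009  0.0004 -0.0011] shift now [0.15 0.11 9.28] final [0.14 0.12 9.28] dist 0.093 pos [ 0.4767 -0.3531  0.1398] yaw -89.46 F [-1.51  0.07  0.36] gap 0.0426 t 12.6167
```

View pics/w14.png

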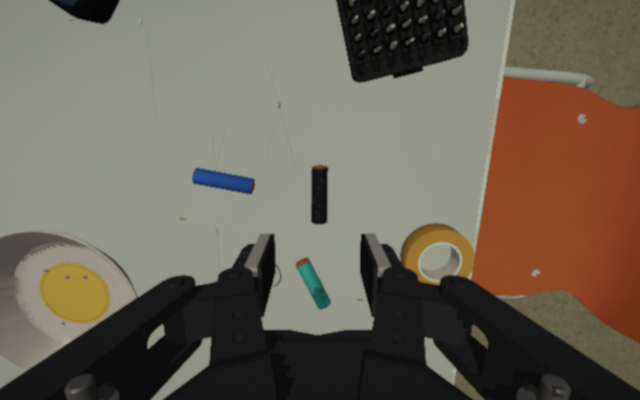

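```bash
python3 -c "
from h import *
import pickle
i,K,T=pickle.load(open('w14.pkl','rb'))
for uv in((302,262),(324,305),(402,255)):print(onz(K,T,uv,.01))"
```

```text
[ 0.41447123 -0.33935546  0.01      ]
[ 0.37013625 -0.35981485  0.01      ]
[ 0.42214504 -0.42887097  0.01      ]
```

{"fn": "move_arm", "kwargs": {"deltas": [[[0,0,0,0.12,0.06,3,0.5],[0,0,0,0,0.04,3,0.5],[0,0,0,0,0,2.2,0.5],[0,0,0,0,0,1,0.5],[0,0,0,0,0,0,0.5],[0,0,0,0,0,0,0.5]]]}}

```text
t: 13.12
position: [0.4764, -0.3545, 0.0486]
tool_rot: [-0.0, 0.711, -0.703, 0.0]
contact_force: [0.4, 0.8, 0.2]
finger_gap: 0.0428
```

```bash
python3 look.py w15;python3 -c "
from h import *
plan((.476,-.3543,.028),-89.4)"
```

```text
turn [-0.0019 -0.0011  0.1504] shift now [-15.44  -2.52 -25.06] final [-15.67  -0.13 -25.05] dist 0.295 pos [ 0.4769 -0.355   0.0495] yaw -89.38 F [-0.12 -0.14  0.63] gap 0.0428 t 13.1667
turn [-0.0018 -0.0013  0.0003] shift now [-0.07  0.1   2.15] final [-0.07  0.09  2.15] dist 0.022 pos [ 0.4769 -0.355   0.0495] yaw -89.38 F [-0.12 -0.14  0.63] gap 0.0428 t 13.1667
```

View pics/w15.png

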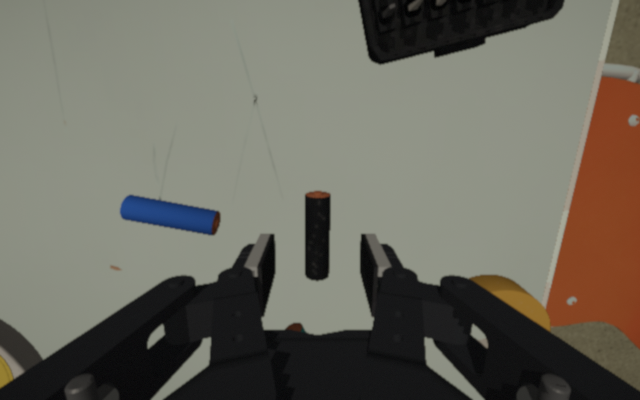

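```bash
python3 -c "
from h import *
import pickle
i,K,T=pickle.load(open('w15.pkl','rb'))
for uv,z in(((317,194),.007),((317,278),.014)):print(onz(K,T,uv,z))"
```

```text
[ 0.50088992 -0.35373543  0.007     ]
[ 0.45381186 -0.35421394  0.014     ]
```

{"fn": "move_arm", "kwargs": {"deltas": [[[0,0,0,0,0,0.8,0.5],[0,0,0,0,0,0.8,0.5],[0,0,0,0,0,0.4,0.5],[0,0,0,0,0,0,0.5],[0,0,0,0,0,0,0.5],[0,0,0,0,0,0,0.5]]]}}

```text
t: 13.67
position: [0.4761, -0.3547, 0.0285]
tool_rot: [-0.0, 0.711, -0.703, 0.0]
contact_force: [0.1, 0.7, -0.2]
finger_gap: 0.0425
```

{"fn": "move_arm", "kwargs": {"deltas": [[[0,0,0,0,-0.1,0.05,0.5],[0,0,0,0,0,0,0],[0,0,0,0,0,0,0],[0,0,0,0,0,0,0],[0,0,0,0,0,0,0],[0,0,0,0,0,0,0]]], "newtons": 60}}

```text
t: 14.17
position: [0.4772, -0.3548, 0.0282]
tool_rot: [-0.0, 0.711, -0.703, 0.0]
contact_force: [-0.0, -0.5, 3.2]
finger_gap: 0.012
```

{"fn": "move_arm", "kwargs": {"deltas": [[[0,0,0,0,0,-2,0],[0,0,0,0,0,-4,0],[0,0,0,0,0,-4,0],[0,0,0.1,0,0,-4,0],[0,0,0.1,0,0,-3,0],[0,0,0.1,0,0,-1,0],[0,0,0.105,0,0,0,0],[0,0,0,0,0,0,0]]]}}

```text
t: 14.83
position: [0.4771, -0.3547, 0.209]
tool_rot: [0.0, -0.554, 0.832, -0.001]
contact_force: [-0.4, 0.1, 0.2]
finger_gap: 0.0123
```

```bash
python3 -c "
from h import *
plan((.5435,-.006,.195),-112.6)"
```

```text
turn [-0.0021 -0.0008 -0.0015] shift now [-34.74   7.33   1.36] final [-34.75   7.27   1.4 ] dist 0.355 pos [ 0.4771 -0.3547  0.209 ] yaw -112.68 F [-0.44  0.15  0.16] gap 0.0123 t 14.8333
```

{"fn": "move_arm", "kwargs": {"deltas": [[[0,0,0,-3.9,0.82,0,0],[0,0,0,-3.9,0.82,0,0],[0,0,0,-3.9,0.82,0,0],[0,0,0,-3.9,0.82,0,0],[0,0,0,-3.9,0.82,0,0],[0,0,0,-3.9,0.82,0,0],[0,0,0,-3.9,0.82,0,0],[0,0,0,-3.9,0.82,0,0]]]}}

```text
t: 15.5
position: [0.5355, -0.0395, 0.207]
tool_rot: [-0.001, -0.556, 0.831, 0.0]
contact_force: [1.2, -0.9, -0.6]
finger_gap: 0.0123
```

{"fn": "move_arm", "kwargs": {"deltas": [[[0,0,0,-2.5,0.5,0.6,0],[0,0,0,-1,0.2,0.8,0],[0,0,0,0,0,0,0],[0,0,0,0,0,0,0],[0,0,0,0,0,0,0],[0,0,0,0,0,0,0]]]}}

```text
t: 16.0
position: [0.543, -0.0089, 0.1937]
tool_rot: [-0.0, -0.554, 0.833, -0.0]
contact_force: [0.7, 1.0, -0.2]
finger_gap: 0.0126
```

```bash
python3 -c "
from h import *
plan((.5438,-.0059,.16),-112.6)"
```

```text
turn [-0.0002 -0.0011 -0.003 ] shift now [-0.31  0.04  3.37] final [-0.3   0.04  3.37] dist 0.034 pos [ 0.543  -0.0089  0.1937] yaw -112.77 F [ 0.69  0.98 -0.18] gap 0.0126 t 16.0
```

{"fn": "move_arm", "kwargs": {"deltas": [[[0,0,-0.003,-0.3,0.04,0,0],[0,0,0,0,0,1,0],[0,0,0,0,0,1,0],[0,0,0,0,0,1,0],[0,0,0,0,0,0.6,0],[0,0,0,0,0,0,0],[0,0,0,0,0,0,0],[0,0,0,0,0,0,0]]]}}

```text
t: 16.67
position: [0.5442, -0.0033, 0.1579]
tool_rot: [0.0, -0.556, 0.831, -0.0]
contact_force: [0.3, -0.6, -0.7]
finger_gap: 0.0124
```

```bash
python3 look.py w16;  python3 - <<'E'
from h import *
import pickle
plan((.5438,-.0059,.15),-112.6)
img,K,T=pickle.load(open("w16.pkl","rb"))
a=cv2.resize(img[150:330,250:390],None,fx=3.3,fy=3.3,interpolation=cv2.INTER_CUBIC);a=cv2.convertScaleAbs(a,alpha=2)
cv2.imwrite("pics/c16.png",a[:,:,::-1])
E
```

```text
turn [-8.000e-04  2.000e-04 -2.514e-01] shift now [ 19.87  -3.41 -14.19] final [ 20.09   1.65 -14.19] dist 0.247 pos [ 0.5443 -0.0033  0.1581] yaw -112.41 F [ 0.11  0.05 -0.83] gap 0.0126 t 16.7167
turn [-0.0007  0.0003  0.0034] shift now [ 0.26 -0.05  0.81] final [ 0.26 -0.05  0.81] dist 0.009 pos [ 0.5443 -0.0033  0.1581] yaw -112.41 F [ 0.11  0.05 -0.83] gap 0.0126 t 16.7167
```

View pics/c16.png

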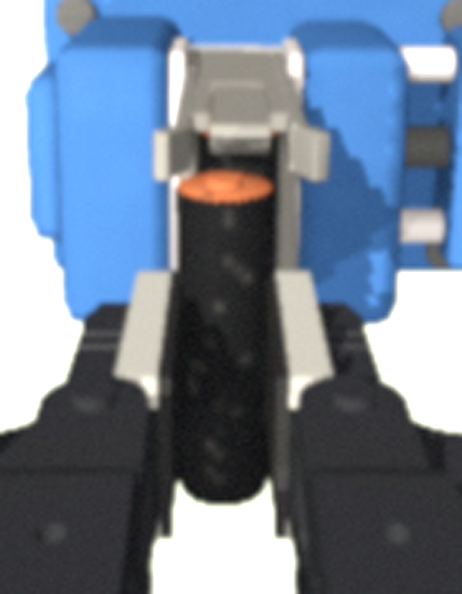

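{"fn": "move_arm", "kwargs": {"deltas": [[[0,0,0.003,0.25,0,0.2,0],[0,0,0,0,0,0.3,0],[0,0,0,0,0,0.3,0],[0,0,0,0,0,0,0],[0,0,0,0,0,0,0],[0,0,0,0,0,0,0]]]}}

```text
t: 17.22
position: [0.543, -0.0056, 0.1498]
tool_rot: [0.0, -0.555, 0.832, -0.0]
contact_force: [-0.1, -0.5, -1.0]
finger_gap: 0.0122
```

```bash
python3 look.py w17;  python3 - <<'E'
from h import *
import pickle
plan((.5435,-.006,.144),-112.6)
img,K,T=pickle.load(open("w17.pkl","rb"))
a=cv2.resize(img[150:330,250:390],None,fx=3.3,fy=3.3,interpolation=cv2.INTER_CUBIC);a=cv2.convertScaleAbs(a,alpha=2)
cv2.imwrite("pics/c17.png",a[:,:,::-1])
E
```

```text
turn [-3.000e-04  1.000e-04 -2.544e-01] shift now [ 19.6   -3.49 -15.01] final [ 19.85   1.56 -15.01] dist 0.249 pos [ 0.5431 -0.0056  0.1499] yaw -112.58 F [-0.56  0.42 -0.68] gap 0.0123 t 17.2667
turn [-0.0003  0.0001  0.0004] shift now [ 0.02 -0.05  0.59] final [ 0.02 -0.05  0.59] dist 0.006 pos [ 0.5431 -0.0056  0.1499] yaw -112.58 F [-0.56  0.42 -0.68] gap 0.0123 t 17.2667
```

View pics/c17.png

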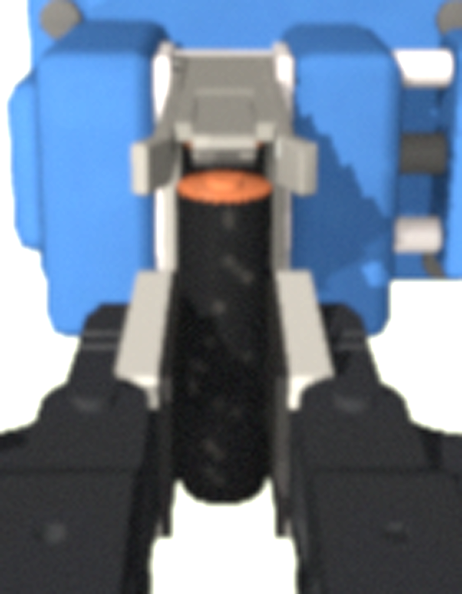

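{"fn": "move_arm", "kwargs": {"deltas": [[[0,0,0,0,-0.04,0.2,0],[0,0,0,0,0,0.2,0],[0,0,0,0,0,0.1,0],[0,0,0,0,0,0.1,0]]]}}

```text
t: 17.6
position: [0.5432, -0.0058, 0.1438]
tool_rot: [-0.0, -0.555, 0.832, 0.0]
contact_force: [-1.7, 0.5, 4.1]
finger_gap: 0.0123
```

{"fn": "move_arm", "kwargs": {"deltas": [[[0,0,0,0,0,0.1,0],[0,0,0,0,0,0.1,0]]]}}

```text
t: 17.77
position: [0.5436, -0.0056, 0.1427]
tool_rot: [0.0, -0.555, 0.832, -0.0]
contact_force: [-2.4, 0.8, 6.9]
finger_gap: 0.0123
```

{"fn": "move_arm", "kwargs": {"deltas": [[[0,0,0,0,0,0.1,0],[0,0,0,0,0,0.1,0]]]}}

```text
t: 17.93
position: [0.5445, -0.0056, 0.1414]
tool_rot: [0.001, -0.555, 0.832, -0.001]
contact_force: [-1.9, -1.1, 9.7]
finger_gap: 0.0123
```

{"fn": "move_arm", "kwargs": {"deltas": [[[0,0,0,0,0,0.1,0],[0,0,0,0,0,0.1,0]]]}}

```text
t: 18.1
position: [0.5451, -0.0057, 0.1395]
tool_rot: [0.002, -0.555, 0.832, -0.001]
contact_force: [-0.0, -0.6, 5.5]
finger_gap: 0.0124
```

{"fn": "move_arm", "kwargs": {"deltas": [[[0,0,0,0,0,0.1,0],[0,0,0,0,0,0.1,0]]]}}

```text
t: 18.27
position: [0.5452, -0.0057, 0.1379]
tool_rot: [0.002, -0.555, 0.832, -0.001]
contact_force: [-2.1, 0.1, 14.5]
finger_gap: 0.0126
```

{"fn": "move_arm", "kwargs": {"deltas": [[[0,0,0,0,0,0.1,0]]]}}

```text
t: 18.35
position: [0.5453, -0.0057, 0.1374]
tool_rot: [0.002, -0.555, 0.832, -0.001]
contact_force: [-3.4, -0.2, 18.9]
finger_gap: 0.0125
```

{"fn": "move_arm", "kwargs": {"deltas": [[[0,0,0,0,0,0.1,0]]]}}

```text
t: 18.43
position: [0.5454, -0.0056, 0.1368]
tool_rot: [0.002, -0.555, 0.832, -0.001]
contact_force: [-4.3, -0.1, 20.9]
finger_gap: 0.0124
```

{"fn": "move_arm", "kwargs": {"deltas": [[[0,0,0,0,0,0.1,0]]]}}

```text
t: 18.52
position: [0.545, -0.0055, 0.1351]
tool_rot: [0.002, -0.555, 0.832, -0.001]
contact_force: [-1.7, 1.0, 10.7]
finger_gap: 0.0127
```

{"fn": "move_arm", "kwargs": {"deltas": [[[0,0,0,0,0,0.1,0],[0,0,0,0,0,0.1,0]]]}}

```text
t: 18.68
position: [0.5442, -0.0055, 0.1325]
tool_rot: [0.001, -0.555, 0.832, -0.001]
contact_force: [-3.9, 0.7, 13.0]
finger_gap: 0.0122
```

{"fn": "move_arm", "kwargs": {"deltas": [[[0,0,0,0,0,0.1,0],[0,0,0,0,0,0.1,0]]]}}

```text
t: 18.85
position: [0.5441, -0.0055, 0.1307]
tool_rot: [0.001, -0.555, 0.832, -0.001]
contact_force: [-4.2, 0.9, 12.6]
finger_gap: 0.0125
```

{"fn": "move_arm", "kwargs": {"deltas": [[[0,0,0,0,0,0.1,0],[0,0,0,0,0,0.1,0]]]}}

```text
t: 19.02
position: [0.5441, -0.0054, 0.1288]
tool_rot: [0.001, -0.555, 0.832, -0.001]
contact_force: [-3.9, -0.1, 13.0]
finger_gap: 0.0122
```

{"fn": "move_arm", "kwargs": {"deltas": [[[0,0,0,0,0,0.1,0],[0,0,0,0,0,0.05,0]]]}}

```text
t: 19.18
position: [0.5441, -0.0054, 0.1272]
tool_rot: [0.001, -0.555, 0.832, -0.001]
contact_force: [-3.6, 0.0, 13.0]
finger_gap: 0.0124
```

{"fn": "move_arm", "kwargs": {"deltas": [[[0,0,0,0,0,0.05,0],[0,0,0,0,0,0.05,0]]]}}

```text
t: 19.35
position: [0.5441, -0.0054, 0.1262]
tool_rot: [0.001, -0.555, 0.832, -0.001]
contact_force: [-3.0, 0.5, 7.8]
finger_gap: 0.0124
```

{"fn": "move_arm", "kwargs": {"deltas": [[[0,0,0,0,0,0.05,0],[0,0,0,0,0,0.05,0]]]}}

```text
t: 19.52
position: [0.5441, -0.0054, 0.1248]
tool_rot: [0.001, -0.555, 0.832, -0.0]
contact_force: [-2.4, 0.2, 10.7]
finger_gap: 0.0124
```

{"fn": "move_arm", "kwargs": {"deltas": [[[0,0,0,0,0,0.05,0]]]}}

```text
t: 19.6
position: [0.5441, -0.0054, 0.1248]
tool_rot: [0.001, -0.555, 0.832, -0.001]
contact_force: [-4.8, 1.3, 16.0]
finger_gap: 0.0127
```

{"fn": "move_arm", "kwargs": {"deltas": [[[0,0,0,0,0,0.05,0]]]}}

```text
t: 19.68
position: [0.5442, -0.0054, 0.1247]
tool_rot: [0.001, -0.555, 0.832, -0.001]
contact_force: [-5.5, 0.7, 20.5]
finger_gap: 0.0122
```

```bash
python3 look.py w18;  python3 - <<'E'
from h import *
import pickle
img,K,T=pickle.load(open("w18.pkl","rb"))
a=cv2.resize(img[150:330,250:390],None,fx=3.3,fy=3.3,interpolation=cv2.INTER_CUBIC);a=cv2.convertScaleAbs(a,alpha=2)
cv2.imwrite("pics/c18.png",a[:,:,::-1])
E
```

```text
turn [-0.0018  0.0003 -0.2544] shift now [ 19.66  -3.43 -17.53] final [ 19.89   1.66 -17.52] dist 0.266 pos [ 0.5441 -0.0053  0.1248] yaw -112.58 F [-5.48 -0.09 16.01] gap 0.0122 t 19.7333
```

View pics/c18.png

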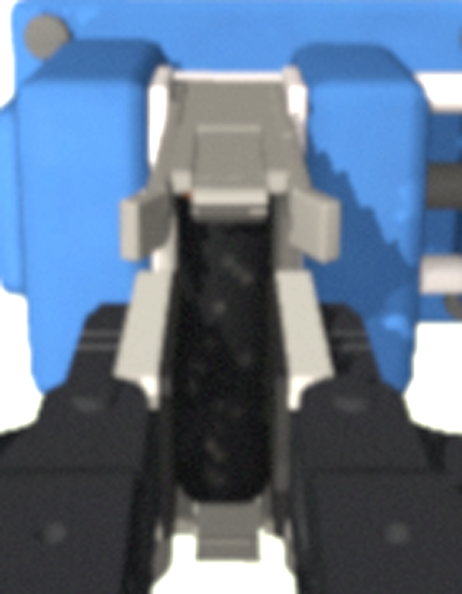

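It went solid at z = 0.1248 after the snap drop, at about 20 N. The +x lip covers the cell's end. Releasing.

{"fn": "move_arm", "kwargs": {"deltas": [[[0,0,0,0,0,-0.1,0.3],[0,0,0,0,0,0,0.3],[0,0,0,0,0,0,0.3],[0,0,0,0,0,0,0.3]]]}}

```text
t: 20.07
position: [0.5432, -0.006, 0.123]
tool_rot: [-0.0, -0.555, 0.832, 0.0]
contact_force: [0.7, 0.2, 0.7]
finger_gap: 0.0253
```

{"fn": "move_arm", "kwargs": {"deltas": [[[0,0,0,0,0,-2,0.4],[0,0,0,0,0,-3.5,0.5],[0,0,0,0,0,-3,0.5],[0,0,0,0,0,0,0.5],[0,0,0,0,0,0,0.5],[0,0,0,0,0,0,0.5]]]}}

```text
t: 20.57
position: [0.5428, -0.006, 0.2075]
tool_rot: [-0.001, -0.555, 0.832, 0.0]
contact_force: [-0.6, 0.1, -0.9]
finger_gap: 0.0424
```

```bash
python3 look.py w19;  python3 - <<'E'
from h import *
import pickle
img,K,T=pickle.load(open("w19.pkl","rb"))
a=cv2.resize(img[150:330,230:410],None,fx=3.3,fy=3.3,interpolation=cv2.INTER_CUBIC);a=cv2.convertScaleAbs(a,alpha=2.5)
cv2.imwrite("pics/c19.png",a[:,:,::-1])
E
```

```text
turn [ 0.0025 -0.0009 -0.2546] shift now [19.55 -3.51 -9.29] final [19.8   1.5  -9.31] dist 0.219 pos [ 0.5424 -0.006   0.2069] yaw -112.59 F [ 0.7  -0.08  0.17] gap 0.043 t 20.6167
```

View pics/c19.png

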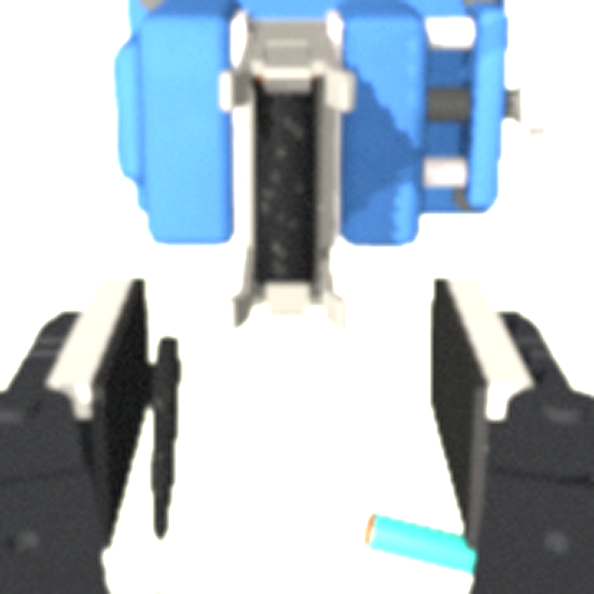

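Both lips appear over the cell's ends. I'll take one more look from straight above and a scene view to confirm.

{"fn": "move_arm", "kwargs": {"deltas": [[[0,0,0,0,3,0,0.5],[0,0,0,0,3,0,0.5],[0,0,0,0,2,0,0.5],[0,0,0,0,0,0,0.5],[0,0,0,0,0,0,0.5],[0,0,0,0,0,0,0.5]]]}}

```text
t: 21.12
position: [0.4698, 0.0245, 0.2077]
tool_rot: [-0.0, -0.555, 0.832, 0.0]
contact_force: [-0.1, -0.6, 0.6]
finger_gap: 0.0425
```

```bash
python3 look.py w20;  python3 - <<'E'
from h import *
import pickle
img,K,T=pickle.load(open("w20.pkl","rb"))
a=cv2.resize(img[30:190,240:400],None,fx=3.6,fy=3.6,interpolation=cv2.INTER_CUBIC);a=cv2.convertScaleAbs(a,alpha=2.2)
s=cam("scene")[0]
cv2.imwrite("pics/c20.png",a[:,:,::-1])
b=cv2.resize(s[140:340,180:480],None,fx=2.6,fy=2.6,interpolation=cv2.INTER_CUBIC);cv2.imwrite("pics/s20.png",b[:,:,::-1])
cv2.imwrite("pics/top20.png",cam("top")[0][:,:,::-1])
E
```

```text
turn [ 4.000e-04 -1.000e-04 -2.554e-01] shift now [ 19.56 -11.39  -9.22] final [21.8  -6.08 -9.22] dist 0.244 pos [0.4701 0.0244 0.2078] yaw -112.64 F [ 0.24 -0.77  0.32] gap 0.0424 t 21.1667
```

View pics/c20.png

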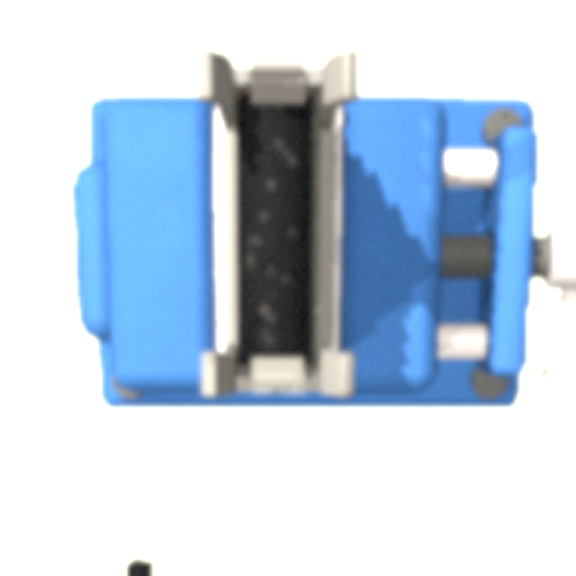

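View pics/s20.png

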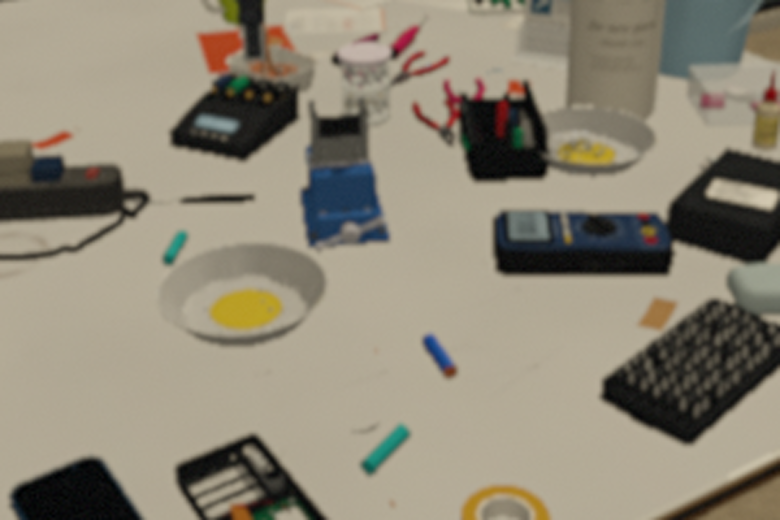

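View pics/top20.png

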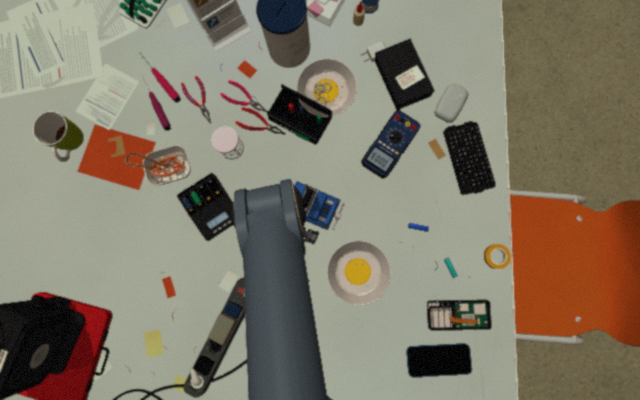

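The overhead view (crop (278,90) and (278,372)) shows both lips closed over the cell's ends. Nothing else on the table has moved. Handing in.

```bash
python3 -c "
from station import robot,status
print(status.state()['t'],robot.finish_job())"
```

```text
the job is handed in; nothing more can be done
21.2667 None
```

I laid both black spare cells into the magazine one at a time, level and lengthwise, and pressed each down by feel until it snapped under the lips. I handed the job in at 21.3 s, with the gripper clear of everything.

- **First cell:** the force peaked at about 21 N and fell from about 12 to 8 N as it snapped in. After release, the wrist view showed both lips over its ends.
- **Second cell:** the force peaked at about 21 N while spreading the lips. It fell from 13 to 8 N at the snap, then went solid at about 20 N, where I stopped.
- **Last checks:** after release, an overhead wrist view showed both lips closed over the top cell's ends. By eye, the scene and top pictures showed no bystander or look-alike cell moved; I measured none of them, and the arm hid part of the top view.
- **Disagreements:** the lip height came out at about 109–111 mm in the images and 111 mm by feel. My first image estimate of the magazine's middle was about 2 mm off along the cells. I corrected it before pressing, but during both presses the tool still drifted 1–2 mm sideways, with side forces up to 7 N.

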